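Refit a sterilised clipper cover

TASK

Pull the steriliser's clear front door down open, take out the red clipper cover and push the door back up until it is fully shut. Fit the cover right way round on the two dowels of the black clipper half in the cradle, and press it down against the spring until the two halves meet all round. Finish while still holding the pair pressed together (do not let go), and leave the bottle, brush and jar undisturbed.

Things in the scene. Friction and masses are not known exactly. Their poses are not given: they have to be found in the camera images.
- steriliser_floor (a point): White steriliser cabinet, fixed, 240 deep (x) x 280 wide (y) x 172 high. This point: on its inner floor (12 mm above the bench), midway across, 70 mm behind the front edge; x points from the front inwards, z up. Front sill 40 mm high; the opening above slopes back 45 deg; the roof covers only what is over 142 mm behind the front edge, so with the door down the cover lifts straight out.
- door_hinge (a point): Middle of the door's hinge line, on the front edge of the cabinet 45 mm above the bench; fixed to the cabinet, same axes as steriliser_floor; the hinge runs along y.
- door (a joint): Clear door, white frame, 258 wide, 180 long, 8 thick, 0.5 kg, hinged along its bottom edge. 0 = shut, leaning 45 deg back over the cabinet; 0.785 = upright; 1.571 = fully down on its stop, leaning 45 deg out to the front. Its weight holds it at either end; past upright it sinks the rest of the way by itself in about 1 to 2 s (damped, no catch).
- door_handle (a point): Middle of the steel bar handle, 11 thick, 120 long along y, on two 8 mm studs 104 apart; bar centre 45 mm off the door's mid-plane on its outer side, 165 mm up the door from the hinge. Shut, it lies 85 mm behind and 148 mm above the hinge; fingers fit behind the bar from above. This frame turns with the door.
- cover_center (a point): Red clipper cover, loose, about 0.15 kg: block 110 (x) x 44 (y) x 18 high with a raised crown 96 x 32 x 8 on top, 26 high in all. This is its centre, 13 mm above its underside; x points to the nose end (grey band), z up. It starts on the steriliser's floor, right way up, nose to the back. Grip it across its 44 mm width.
- cover_nose (a point): Middle of the cover's nose end face, 55 mm along x from cover_center.
- cover_seam (a point): Middle of the cover's underside, 13 mm below cover_center.
- cradle_seam (a point): Middle of the top face (110 x 44) of the black lower clipper half, 50 mm above the bench; x points to the steel blade end, where the cover's nose belongs; z up. Two brass dowels stand 14 mm above it: 10 mm thick at x = +36, 6 mm at x = -36, tapered tips. Fitted and closed, cover_seam coincides with this point.
- cover: The red cover; origin in the middle of its underside, axes as cover_center. In the underside two blind holes 16 deep: 12.4 mm wide at x = +36 and 8.4 mm wide at x = -36 (y = 0).
- cradle: Fixed aluminium cradle (base 190 x 100 x 12) with the black half; origin on the bench under cradle_seam. Between the dowels a yellow sprung pad (26 x 24) stands 5 mm proud of the seam face: a cover just laid on the dowels rests there, 5 mm too high; about 7 N down on its middle closes it, and it springs up when let go.
- oil_bottle_mid (a point): Amber bottle, 36 across, 75 high, standing loose; centre, half-way up. Leave alone.
- shaving_brush_mid (a point): Shaving brush standing on its dark handle, 44 across, 104 high, loose; half-way up. Leave alone.
- pomade_jar_mid (a point): Green jar, 66 across, 50 high, loose; half-way up. Leave alone.
Not all that is in view belongs to the job. There is more than one size of the cradle; the job needs the middle-sized.

How it is judged:
On the way, in this order (a step that is already met when the one before it is completed fails the run):
1. the steriliser's door is pulled down (value of joint door above 1.4 rad), for 0.2 s.
2. the cover is taken out of the steriliser (distance between cover_center and steriliser_floor above 0.13 m), for 0.2 s.
3. the door is pushed back up, shut, with the cover outside (value of joint door below 0.06 rad and distance between cover_center and steriliser_floor above 0.13 m), for 0.2 s.
At the end, for the whole second after the job is handed in: Door shut (0.06 rad); cover on both dowels, nose to the blade end, within 3 mm, 0.06 rad of turn and 0.03 rad of level, seam closed to 1.8 mm; the fingers still on the cover (over 3 N), pressing it on the lower half with over 5 N through the last second (value of joint door below 0.06 rad and horizontal distance between cover_seam and cradle_seam below 0.003 m and z of cover_seam in the frame of cradle_seam below 0.0018 m and x of cover_nose in the frame of cradle_seam above 0.05 m and angle between the x axis of cover_seam and the x axis of cradle_seam, either way round below 0.06 rad and angle between the z axis of cover_seam and the z axis of cradle_seam, either way round below 0.03 rad and contact force between cover and cradle above 5 N and contact force between the fingers and cover above 3 N); the arm keeps its last pose, push and grip.
It fails at once if the bottle is moved more than 30 mm or knocked over (distance of oil_bottle_mid from where it was at the start of the episode above 0.03 m or angle between oil_bottle_mid's own z axis and vertical above 0.5 rad).
It fails at once if the brush is moved more than 30 mm or knocked over (distance of shaving_brush_mid from where it was at the start of the episode above 0.03 m or angle between shaving_brush_mid's own z axis and vertical above 0.5 rad).
It fails at once if the jar is moved more than 30 mm or knocked over (distance of pomade_jar_mid from where it was at the start of the episode above 0.03 m or angle between pomade_jar_mid's own z axis and vertical above 0.5 rad).
It also fails if it takes over 72 s, if anything falls off the work surface, if the arm or the gripper's body presses on something with over 40 N, if the wrist force passes 120 N, or if a joint passes its speed limit or range.

ROBOT

A 7-joint arm with a two-finger parallel gripper is mounted at the origin on the work surface. World frame = base frame: x ahead of the robot, y to its left, z up, the work surface at z = 0. Lengths are in m, angles in rad, forces in N, time in s.
With the tool pointing down it reaches from about 0.4 to 0.85 m from the base axis. Payload 10.4 kg.
Tool frame: the origin (TCP) lies midway between the tips of the shut fingers; the grasp point (between the pads) lies 19 mm behind it; z points along the fingers, y is the line along which they close (so a half turn about z gives the same grasp; the last joint's range is limited). The gripper opens to 85 mm and grips with 20 to 120 N. Pads are 22 mm wide; open, the fingers measure 114 mm over their backs; the gripper's body (76 mm by 85 mm) begins 54 mm behind the grasp point. The pads swing forward as they close: fully open they stand 13 mm farther back than shut.
Start: joints at [-1.158, 0.332, -0.065, 1.46, 0.022, 1.35, -0.088], TCP at [0.264, 0.567, 0.231] pointing down, gripper open.
Joint ranges: [-2.6, 2.6], [-0.5, 2.12], [-1.47, 1.34], [0.16, 2.42], [-1.27, 4.41], [0.06, 2.06], [-2.6, 2.6]. Speed limits (rad/s): [2.22, 2.22, 2.79, 2.79, 3.14, 3.14, 3.14].

INTERFACE

Orientations are given as a unit quaternion [x, y, z, w].
In Python, from workcell import get_obs, camera, camera_params, hand_in gives the robot as it stands.
- The arm moves only by the tool carry_out, never from a script. Its argument "commands" is a list that holds one entry, the list of rows, each a list of 6 numbers: the shift along the tool's x, y, z in units of 40 mm (1.0 is 40 mm), then the turn, a rotation vector about the tool's x, y, z in units of 6 degrees (1.0 is 6 degrees). In form: [[[x, y, z, ax, ay, az], ...]]. A call has 1 to 20 rows; each row shifts and turns the commanded pose from where the row before left it, along the tool's axes as they then stand; what a row does not reach is not made up. A row lasts 1/12 s, in which the tool goes at most 41.7 mm and 7.16 degrees, less where a joint would pass 70% of its speed; a pose out of reach is approached as far as the arm can. A call is refused whole if a number of a shift passes 1 or a number of a turn 1, either way. A call with a gripper value outside its range is refused whole. "hand" is the closure, from -1 (fully open) to 1 (shut), set as the call begins (left out, the last holds). The fingers move at their own pace and stop on an object; "force" is the grip in N (left out, the last holds). Time passes only in rows, so rows that do not move let the fingers close. It gives the time, the measured TCP pose, the force, the opening and the grip force at its end, in the units of the state.
- get_obs(): the state, without advancing time (a new reading comes with each control period).
- camera(name): name is "scene" or "top"; returns the picture (384x512x3 uint8, red, green, blue); there is no depth.
- camera_params(name): a dict with "mtx" (3x3 intrinsics, pixels), "R" (3x3) and "t" (3): a world point X has camera coordinates R X + t. Camera axes: x right, y down, z forward; pixel columns grow to the right and rows downward; lengths in m; the calibration is good to about 2 mm. A picture is of the moment at which its call begins. camera_params takes no time and is no camera call.
- hand_in(): hands the job in; it is judged then, once.
The state is a dict: "clock": time; "joint_pos": joint angles; "joint_velocities": joint speeds; "tau": joint torques, N m; "position": TCP position; "ee_rot": TCP orientation; "ft_force": force on the tool from outside, world axes, zero at the start; "torque": the same for the moment, N m; "grip_width": opening from 0.0 (shut) to 1.0 (fully open); "grasp_force": force on a finger pad.
Only numpy, scipy, OpenCV 4.12 (cv2) and the standard library are available. Lean on these libraries where they do the work, as an engineer would, in place of code of your own. Each camera call takes 0.05 s, during which the arm holds its last target. There are 200 camera calls.

## Working session

There is one attempt and no reset: what is moved stays moved. The work goes in short steps, Python scripts to look and compute and a tool call to move; the robot and the scene stay as the last step left them, time stands still between calls to the robot, and variables do not carry over. Pictures are saved under pics/ and viewed, at most 13 in all, crops included, and the job is handed in when it is done.

Besides the shell and the picture viewer there is one more tool, called after "Request:" as a command line: name --argument value ..., lists and objects as JSON in quotes. carry_out: Moves the arm, as the interface text tells. Its arguments: {"type":"object","properties":{"commands":{"type":"array"},"hand":{"type":"number"},"force":{"type":"number"}},"required":["commands"]}

```bash
mkdir -p pics; ls; python3 - <<'E'
from workcell import *
import cv2,numpy as np
np.set_printoptions(precision=4,suppress=True)
for n in("scene","top"):
    im=camera(n);cv2.imwrite(f"pics/{n}0.png",im[:,:,::-1]);p=camera_params(n);print(n,p["mtx"],p["R"],p["t"],-p["R"].T@p["t"])
print(get_obs())
E
```

```text
pics
scene [[394.073    0.     253.7891]
 [  0.     394.073  189.1077]
 [  0.       0.       1.    ]] [[ 0.8214  0.5703 -0.0126]
 [ 0.4222 -0.6226 -0.6589]
 [-0.3835  0.5359 -0.7521]] [-0.3998 -0.1129  1.3703] [ 0.9016 -0.5766  0.9512]
top [[379.5608   0.     253.9882]
 [  0.     379.5608 194.7348]
 [  0.       0.       1.    ]] [[-0.0054 -1.     -0.0044]
 [-0.975   0.0063 -0.2219]
 [ 0.222   0.0031 -0.9751]] [0.015  0.53   0.9904] [0.297  0.0086 1.0834]
{'clock': 0.1, 'joint_pos': array([-1.1576,  0.3328, -0.0647,  1.4608,  0.0216,  1.3499, -0.0885]), 'joint_velocities': array([ 0.0019,  0.0008,  0.0001, -0.0022,  0.0006, -0.0002,  0.0003]), 'tau': array([  0.003 , -62.674 ,   0.05  , -39.2424,   0.0165,   0.0069,
         0.    ]), 'position': array([0.2637, 0.5663, 0.2306]), 'ee_rot': array([ 0.2162,  0.9764, -0.0006, -0.0001]), 'ft_force': array([-0.2629,  0.196 , -0.0296]), 'torque': array([ 0.0401, -0.0333, -0.012 ]), 'grasp_force': 0.0, 'grip_width': 0.9974123230191336}
```

View pics/scene0.png

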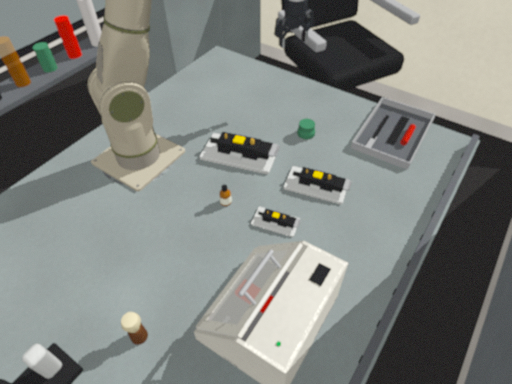

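View pics/top0.png

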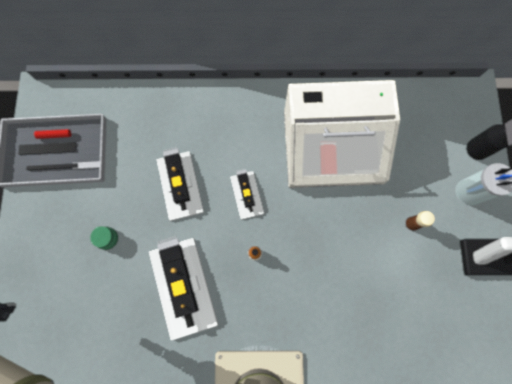

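Both views show three cradles. In the top view they are large at (180,288), medium at (180,185) and small at (247,193). The medium one, about 65 px or 0.19 m long, fits the 190 mm base. The steriliser is at (342,135) with its front facing the robot, and the red cover shows through the door at (328,158). I'll confirm with a crop and measure the sizes.

```bash
cat > h.py <<'E'
from workcell import *
import cv2,numpy as np
np.set_printoptions(precision=4,suppress=True)
P={n:camera_params(n) for n in("scene","top")}
def ray(n,uv,z):
    p=P[n];c=-p["R"].T@p["t"];d=p["R"].T@np.linalg.solve(p["mtx"],[uv[0],uv[1],1.]);return c+d*(z-c[2])/d[2]
def proj(n,X):
    p=P[n];q=p["mtx"]@(p["R"]@np.asarray(X,float)+p["t"]);return q[:2]/q[2]
def comps(m,amin=6):
    n,l,s,c=cv2.connectedComponentsWithStats(m.astype(np.uint8));return [(s[i,4],c[i],(l==i)) for i in range(1,n) if s[i,4]>=amin]
E
python3 - <<'E'
from h import *
t=cv2.imread("pics/top0.png");s=cv2.imread("pics/scene0.png")
a=cv2.resize(t[140:230,140:220],None,fx=5,fy=5,interpolation=cv2.INTER_CUBIC)
b=cv2.resize(t[75:195,275:405],None,fx=3.4,fy=3.75,interpolation=cv2.INTER_CUBIC)
cv2.imwrite("pics/c1.png",np.hstack([a[:450],b[:450,:400]]))
for n,im in(("top",t),("scene",s)):
    h=cv2.cvtColor(im,cv2.COLOR_BGR2HSV)
    y=(h[...,0]>22)&(h[...,0]<33)&(h[...,1]>180)&(h[...,2]>150)
    for A,c,_ in comps(y,8): print(n,"yellow",A,c,ray(n,c,.055))
    if n=="top":
        w=(h[...,1]<25)&(h[...,2]>190)
        for A,c,m in comps(w,300):
            r=cv2.minAreaRect(np.argwhere(m)[:,::-1].astype(np.float32));B=cv2.boxPoints(r);q=np.array([ray(n,x,.012) for x in B]);print("white",A,c,q[:,:2].tolist(),np.linalg.norm(q[1]-q[0]),np.linalg.norm(q[2]-q[1]))
E
```

```text
top yellow 91 [176.3077 181.0659] [0.5718 0.2295 0.055 ]
top yellow 45 [246.3111 192.2   ] [0.5385 0.0332 0.055 ]
top yellow 179 [177.9497 287.6089] [0.2815 0.2135 0.055 ]
white 6268 [338.0983 118.9659] [[0.8930885557959096, -0.07822913551946793], [0.905972234883373, -0.43578324664090246], [0.5826146982783214, -0.4186432246135652], [0.5709638461932138, -0.08284236453231399]] 0.3577861534026546 0.3238114834813381
white 629 [168.7059 192.9968] [[0.6508119563059406, 0.3096182790037955], [0.6666864013118241, 0.24821006604859763], [0.4836138905067482, 0.1971804664080113], [0.4688336786185338, 0.25651859040980113]] 0.06342686041887738 0.1900514778999447
white 327 [492.8593 178.789 ] [[0.6261786997887508, -0.6614019626792123], [0.6309048759641716, -0.7262728675613247], [0.5413458692046719, -0.7192608345755721], [0.5367704066713199, -0.6555479810002803]] 0.06504284004765779 0.08983309133243379
white 363 [239.4325 198.8044] [[0.5940401856682312, 0.09244039386650738], [0.6080618088959674, 0.05120308071404637], [0.4820154319732816, 0.010553715120899502], [0.4686758051246416, 0.05085944635742443]] 0.04355596301282665 0.132438891789614
white 369 [494.4986 247.271 ] [[0.38606796800625587, -0.5949800456743928], [0.421845007948157, -0.7094721149928281], [0.3856443855395001, -0.7158730591052088], [0.3503893762296567, -0.6021916672945858]] 0.11995178416272848 0.03676217007065787
white 1285 [168.0763 296.565 ] [[0.39531553064995917, 0.31515412215654354], [0.4158208614194627, 0.23188032996037825], [0.16311801135239978, 0.15862562217364462], [0.14464505658462806, 0.23781823558689372]] 0.0857612561515797 0.26310640935738566
scene yellow 85 [238.7176 139.1412] [0.2732 0.2188 0.055 ]
scene yellow 62 [317.5    174.2903] [0.574  0.2238 0.055 ]
scene yellow 39 [275.4615 214.5641] [0.5511 0.0172 0.055 ]
```

View pics/c1.png

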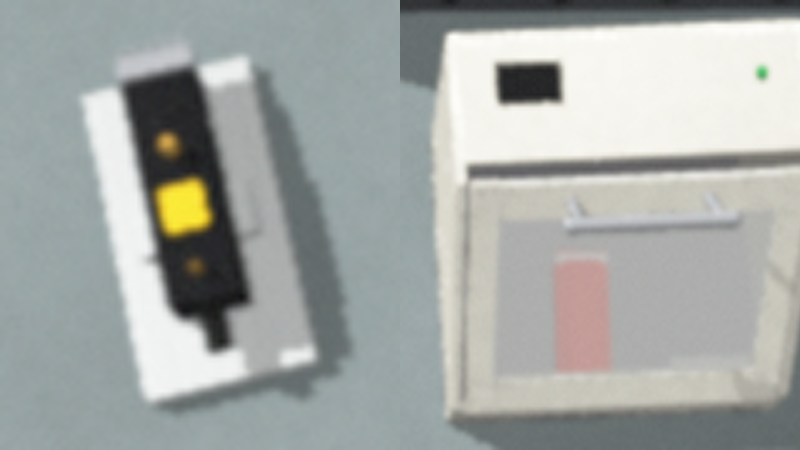

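The crop confirms the medium cradle: its base measures 190.05 mm, the blade end points to +x, and the large dowel is at about (173.6,169) and the small one at about (179,193). Next I'll locate the steriliser, handle and cover from both views.

```bash
python3 - <<'E'
from h import *
t=cv2.imread("pics/top0.png");s=cv2.imread("pics/scene0.png")
f=lambda im,x,y,w,h,k:cv2.resize(im[y:y+h,x:x+w],None,fx=k,fy=k,interpolation=cv2.INTER_CUBIC)
a=f(t,310,115,80,70,5);b=f(s,210,240,80,70,5);c=f(s,280,160,80,50,5);d=f(t,283,75,120,75,3.33)[:250,:400]
d=cv2.resize(d,(400,250))
cv2.imwrite("pics/c2.png",np.vstack([np.hstack([a,b]),np.hstack([c,d])]))
for uv in [(323.5,134.5),(374.4,133.1)]: print("bar",ray("top",uv,.193))
for uv,z in [((288.2,83.8),.172),((295.6,119),.172),((291.2,184.9),.045)]: print(uv,ray("top",uv,z))
h=cv2.cvtColor(t,cv2.COLOR_BGR2HSV);m=((h[...,0]<8)|(h[...,0]>172))&(h[...,1]>50)
for A,c,mm in comps(m,100):
    r=cv2.minAreaRect(np.argwhere(mm)[:,::-1].astype(np.float32));q=np.array([ray("top",x,.034) for x in cv2.boxPoints(r)]);print(A,c,ray("top",c,.034),q[:,:2].tolist())
h=cv2.cvtColor(s,cv2.COLOR_BGR2HSV);m=((h[...,0]<8)|(h[...,0]>172))&(h[...,1]>50)
for A,c,mm in comps(m,40): print("scene red",A,c,ray("scene",c,.034))
E
```

```text
bar [ 0.6526 -0.1628  0.193 ]
bar [ 0.6554 -0.2898  0.193 ]
(288.2, 83.8) [ 0.8039 -0.0804  0.172 ]
(295.6, 119) [ 0.704  -0.0969  0.172 ]
(291.2, 184.9) [ 0.5612 -0.0933  0.045 ]
343 [ 52.0262 133.551 ] [0.7249 0.6069 0.034 ] [[0.7396382252266617, 0.6649529594619024], [0.7388185450110312, 0.5522171885812523], [0.7105270064863962, 0.549338882329228], [0.7113287371214637, 0.6614417053650613]]
368 [328.2228 158.9212] [ 0.6408 -0.2036  0.034 ] [[0.6830241702005553, -0.18420031271779846], [0.6845521336932863, -0.22353675693760822], [0.6014042451003542, -0.22259926957296594], [0.5999176854368813, -0.18391766376106533]]
scene red 730 [67.7918 36.4575] [-0.8446  0.3722  0.034 ]
scene red 194 [407.7629 134.201 ] [0.7342 0.589  0.034 ]
scene red 94 [253.2021 290.3511] [ 0.6266 -0.2033  0.034 ]
scene red 104 [266.1923 303.7115] [ 0.6734 -0.2145  0.034 ]
```

View pics/c2.png

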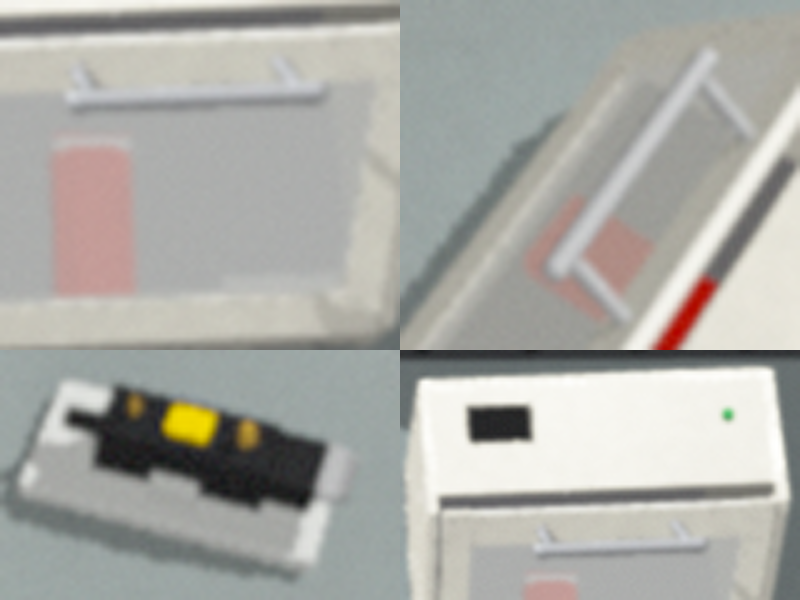

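```bash
cat >> h.py <<'E'
def tri(a,b):
    M=[P[n]["mtx"]@np.c_[P[n]["R"],P[n]["t"]] for n in("top","scene")]
    X=cv2.triangulatePoints(M[0],M[1],np.array(a,float),np.array(b,float))[:,0];X=X[:3]/X[3]
    return X,proj("top",X)-a,proj("scene",X)-b
E
python3 - <<'E'
from h import *
print("barL",*tri((323.9,134.5),(272.2,251.3)))
print("barR",*tri((374.0,132.9),(241.4,293.6)))
print("big",*tri((173.4,168.7),(329.3,173.7+73+0-0)) if 0 else tri((173.5,168.8),(280+248/5,160+(432-350)/5)))
print("small",*tri((178.8,193),(280+135/5,160+(403-350)/5)))
print("pad",*tri((176.3,181.07),(317.5,174.29)))
# roof corners z=.172 in top: d crop scale 3.33 origin(283,75)
for u,v in [(418,382),(775,370),(440,497),(772,487)]:
    uv=(283+(u-400)/3.333,75+(v-350)/3.333);print("roof",ray("top",uv,.172))
# cover, blade corners of grey band in top crop a
for u,v in [(57,137),(130,137),(55,297),(135,296)]:
    uv=(310+u/5,115+v/5);print("cov",ray("top",uv,.034),ray("top",uv,.012))
E
```

```text
barL [ 0.654  -0.1642  0.19  ] [-0.0541 -0.0554] [-0.0776  0.0185]
barR [ 0.6572 -0.2883  0.1922] [-0.3415 -0.3301] [-0.5227  0.0941]
big [0.6085 0.2394 0.0523] [0.0135 0.0158] [ 0.0165 -0.006 ]
small [0.538  0.2217 0.0525] [-0.0019 -0.0021] [-0.0022  0.0007]
pad [0.5725 0.23   0.0492] [0.2603 0.297 ] [ 0.3112 -0.1077]
roof [ 0.8016 -0.0808  0.172 ]
roof [ 0.8098 -0.3635  0.172 ]
roof [ 0.7038 -0.0954  0.172 ]
roof [ 0.7102 -0.3524  0.172 ]
cov [ 0.6916 -0.1861  0.034 ] [ 0.6999 -0.1902  0.012 ]
cov [ 0.6913 -0.2288  0.034 ] [ 0.6996 -0.2337  0.012 ]
cov [ 0.5945 -0.1806  0.034 ] [ 0.6007 -0.1846  0.012 ]
cov [ 0.5948 -0.2265  0.034 ] [ 0.601  -0.2314  0.012 ]
```

Measurements so far:

| Item | Position (m) | Yaw (rad) | Check |
|---|---|---|---|
| Handle bar | (.656,-.226,.191) | – | expected z .193 |
| Hinge | about (.568,-.227,.045) | cabinet about .027 | – |
| Cradle | about (.573,.23) | about .26 | dowels 72.7 mm apart, expected 72 |

I'll move towards the handle, high up.

Request:
carry_out --commands '[[[-0.75, -0.62, -0.09, 0, 0, 0], [-0.75, -0.62, -0.09, 0, 0, 0], [-0.75, -0.62, -0.09, 0, 0, 0], [-0.75, -0.62, -0.09, 0, 0, 0], [-0.75, -0.62, -0.09, 0, 0, 0], [-0.75, -0.62, -0.09, 0, 0, 0], [-0.75, -0.62, -0.09, 0, 0, 0], [-0.75, -0.62, -0.09, 0, 0, 0], [-0.75, -0.62, -0.09, 0, 0, 0], [-0.75, -0.62, -0.09, 0, 0, 0], [-0.75, -0.62, -0.09, 0, 0, 0], [-0.75, -0.62, -0.09, 0, 0, 0], [-0.75, -0.62, -0.09, 0, 0, 0], [-0.75, -0.62, -0.09, 0, 0, 0], [-0.75, -0.62, -0.09, 0, 0, 0], [-0.75, -0.62, -0.09, 0, 0, 0], [-0.75, -0.62, -0.09, 0, 0, 0], [-0.75, -0.62, -0.09, 0, 0, 0], [-0.75, -0.62, -0.09, 0, 0, 0], [-0.75, -0.62, -0.09, 0, 0, 0]]]' --hand 1 --force 60

```text
clock: 1.77
position: [0.5988, -0.1379, 0.3032]
ee_rot: [0.216, 0.976, 0.0, -0.0]
ft_force: [-0.1, 0.5, 0.2]
grip_width: -0.0
grasp_force: 0.0
```

Request:
carry_out --commands '[[[0, 0, 0, 0, 0, 1], [0, 0, 0, 0, 0, 1], [0, 0, 0, 0, 0, 1], [0, 0, 0, 0, 0, 1], [0, 0, 0, 0, 0, 1], [0, 0, 0, 0, 0, 1], [0, 0, 0, 0, 0, 1], [0, 0, 0, 0, 0, 1], [0, 0, 0, 0, 0, 1], [0, 0, 0, 0, 0, 1], [0, 0, 0, 0, 0, 1], [0, 0, 0, 0, 0, 1], [0, 0, 0, 0, 0, 1], [0, 0, 0, 0, 0, 1], [0, 0, 0, 0, 0, 1], [0, 0, 0, 0, 0, 1], [0, 0, 0, 0, 0, 1], [0, 0, 0, 0, 0, 1], [0, 0, 0, 0, 0, 1], [0, 0, 0, 0, 0, 1]]]'

```text
clock: 3.43
position: [0.5982, -0.1362, 0.3029]
ee_rot: [0.954, 0.299, -0.0, -0.0]
ft_force: [0.1, 0.1, 0.7]
grip_width: -0.003
grasp_force: 0.0
```

Request:
carry_out --commands '[[[0, 0, 0, 0, 0, 1], [0, 0, 0, 0, 0, 1], [0, 0, 0, 0, 0, 1], [0, 0, 0, 0, 0, 1], [0, 0, 0, 0, 0, 1], [0, 0, 0, 0, 0, 0.6], [0, 0, 0, 0, 0, 0]]]'

```text
clock: 4.02
position: [0.5983, -0.136, 0.3028]
ee_rot: [1.0, 0.011, -0.0, -0.0]
ft_force: [-0.3, -0.2, -0.4]
grip_width: 0.002
grasp_force: 0.0
```

```bash
cat >> h.py <<'E'
from scipy.spatial.transform import Rotation as Ro
def go(target,yaw=None,tilt=0.):
    o=get_obs();R=Ro.from_quat(o["ee_rot"]);d=R.inv().apply(np.array(target)-o["position"])/.04
    print("clk %.2f"%o["clock"],"pos",o["position"],"axes x",R.as_matrix()[:,0],"z",R.as_matrix()[:,2],"F",o["ft_force"],"w %.3f g %.1f"%(o["grip_width"],o["grasp_force"]),"q",o["joint_pos"])
    print("shift units",d,"total %.2f"%np.linalg.norm(d))
    if yaw is not None:
        T=Ro.from_euler("z",yaw)*Ro.from_euler("y",-tilt)*Ro.from_euler("x",np.pi)
        print("turn units",np.degrees((R.inv()*T).as_rotvec())/6)
E
python3 -c "
from h import *
go((.682,-.2262,.25),.027)"
```

```text
clk 4.02 pos [ 0.5983 -0.136   0.3028] axes x [ 0.9998  0.0222 -0.0008] z [-0.0008  0.     -1.    ] F [-0.3041 -0.2065 -0.4079] w 0.002 g 0.0 q [-0.5971  0.4093  1.0284  1.4196 -0.3483  1.5066 -1.1325]
shift units [2.0437 2.2999 1.3192] total 3.35
turn units [-0.0003  0.0079 -0.0458]
```

Request:
carry_out --commands '[[[0.48, 0.57, 0.33, 0, 0, 0], [0.48, 0.57, 0.33, 0, 0, 0], [0.48, 0.57, 0.33, 0, 0, 0], [0.48, 0.57, 0.33, 0, 0, 0], [0, 0, 0.45, 0, 0, 0], [0, 0, 0.45, 0, 0, 0], [0, 0, 0.45, 0, 0, 0], [0, 0, 0.45, 0, 0, 0], [0, 0, 0, 0, 0, 0], [0, 0, 0, 0, 0, 0]]]'

```text
clock: 4.85
position: [0.677, -0.2252, 0.1778]
ee_rot: [1.0, 0.013, -0.001, -0.0]
ft_force: [-0.0, -0.7, 0.5]
grip_width: 0.001
grasp_force: 0.0
```

```bash
python3 - <<'E'
from h import *
go((.675,-.2262,.177),.027)
for n in("scene","top"): cv2.imwrite(f"pics/{n}1.png",camera(n)[:,:,::-1])
t=cv2.imread("pics/top1.png");s=cv2.imread("pics/scene1.png")
f=lambda im,x,y,w,h,k:cv2.resize(im[y:y+h,x:x+w],None,fx=k,fy=k,interpolation=cv2.INTER_CUBIC)
cv2.imwrite("pics/c3.png",np.hstack([f(t,300,90,100,100,4),f(s,200,230,100,100,4)]))
E
```

```text
clk 4.85 pos [ 0.677  -0.2252  0.1778] axes x [ 0.9996  0.0267 -0.0018] z [-0.0018  0.0007 -1.    ] F [-0.0371 -0.6776  0.4683] w 0.001 g 0.0 q [-0.2841  0.7107  0.9017  1.2942 -0.5468  1.3894 -0.9536]
shift units [-0.0516  0.0243  0.0198] total 0.06
turn units [-0.007   0.0174 -0.003 ]
```

View pics/c3.png

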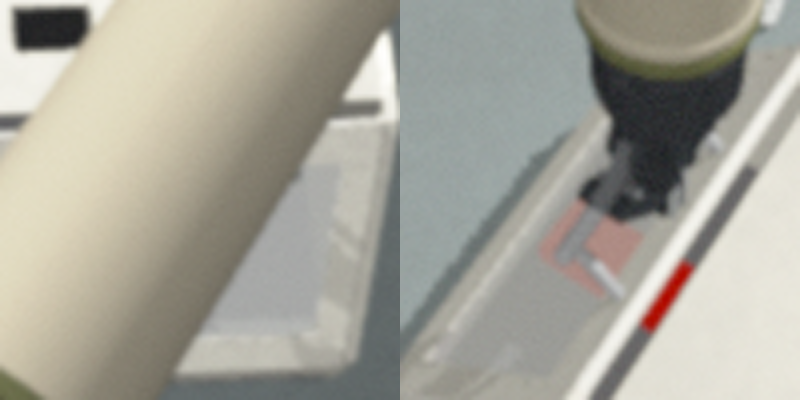

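The fingers are behind the bar at about (600,200) in the scene crop. I'll pull along the arc now.

Request:
carry_out --commands '[[[-0.3, 0, -0.09, 0, 0, 0], [-0.3, 0, -0.1, 0, 0, 0], [-0.3, 0, -0.1, 0, 0, 0], [-0.3, 0, -0.1, 0, 0, 0], [-0.3, 0, -0.05, 0, 0, 0], [-0.3, 0, -0.05, 0, 0, 0], [-0.3, 0, -0.03, 0, 0, 0], [-0.3, 0, 0, 0, 0, 0], [-0.3, 0, 0.02, 0, 0, 0], [-0.3, 0, 0.05, 0, 0, 0]]]'

```text
clock: 5.78
position: [0.5578, -0.2291, 0.1984]
ee_rot: [1.0, 0.013, 0.002, 0.0]
ft_force: [0.4, -1.2, 0.3]
grip_width: -0.0
grasp_force: 0.4
```

Request:
carry_out --commands '[[[-0.35, 0, 0.07, 0, 0, 0], [-0.35, 0, 0.1, 0, 0, 0], [-0.35, 0, 0.12, 0, 0, 0], [-0.3, 0, 0.14, 0, 0, 0]]]'

```text
clock: 6.12
position: [0.5033, -0.2306, 0.1806]
ee_rot: [1.0, 0.012, 0.001, -0.0]
ft_force: [0.8, 0.3, 0.4]
grip_width: -0.001
grasp_force: 0.1
```

```bash
python3 - <<'E'
from h import *
go((.505,-.23,.180),.027)
E
```

```text
clk 6.12 pos [ 0.5033 -0.2306  0.1806] axes x [0.9997 0.025  0.0027] z [ 0.0027  0.0003 -1.    ] F [0.8051 0.2638 0.3555] w -0.001 g 0.1 q [-0.5407  0.3361  1.0768  1.7658 -0.3153  1.2257 -0.9249]
shift units [ 0.0436 -0.0134  0.0151] total 0.05
turn units [-0.0019 -0.0257 -0.0192]
```

Request:
carry_out --commands '[[[-0.3, 0, -0.9, 0, 0, 0], [-0.2, 0, -0.95, 0, 0, 0], [0, 0, -1, 0, 0, 0], [0, 0, -1, 0, 0, 0], [0, 0, 0, 0, 0, 0], [0, 0, 0, 0, 0, 0], [0, 0, 0, 0, 0, 0], [0, 0, 0, 0, 0, 0], [0, 0, 0, 0, 0, 0], [0, 0, 0, 0, 0, 0], [0, 0, 0, 0, 0, 0], [0, 0, 0, 0, 0, 0]]]' --hand -1

```text
clock: 7.12
position: [0.4833, -0.2304, 0.3329]
ee_rot: [1.0, 0.012, -0.0, -0.0]
ft_force: [0.9, 0.7, -0.1]
grip_width: 0.997
grasp_force: 0.0
```

```bash
python3 - <<'E'
from h import *
go((.64,-.205,.3),.0)
for n in("scene","top"): cv2.imwrite(f"pics/{n}2.png",camera(n)[:,:,::-1])
t=cv2.imread("pics/top2.png");s=cv2.imread("pics/scene2.png")
f=lambda im,x,y,w,h,k:cv2.resize(im[y:y+h,x:x+w],None,fx=k,fy=k,interpolation=cv2.INTER_CUBIC)
cv2.imwrite("pics/c4.png",np.hstack([f(t,280,80,130,160,3),f(s,180,220,130,160,3)]))
for n,im in(("top",t),("scene",s)):
    h=cv2.cvtColor(im,cv2.COLOR_BGR2HSV);m=((h[...,0]<8)|(h[...,0]>172))&(h[...,1]>90)
    for A,c,mm in comps(m,40):
        r=cv2.minAreaRect(np.argwhere(mm)[:,::-1].astype(np.float32));print(n,A,c,ray(n,c,.036),[ray(n,x,.036)[:2].round(4).tolist() for x in cv2.boxPoints(r)])
E
```

```text
clk 7.12 pos [ 0.4833 -0.2304  0.3329] axes x [ 0.9997  0.0249 -0.0007] z [-0.0007 -0.     -1.    ] F [ 0.8674  0.7215 -0.103 ] w 0.997 g 0.0 q [-0.6811  0.1492  1.1771  1.5729 -0.1376  1.5122 -1.0457]
shift units [ 3.9315 -0.5378  0.8212] total 4.05
turn units [-0.      0.0062  0.2374]
top 314 [ 52.  133.5] [0.7242 0.6058 0.036 ] [[0.7351, 0.6612], [0.7403, 0.5548], [0.7134, 0.5507], [0.7082, 0.6565]]
top 592 [328.2838 161.6892] [ 0.6318 -0.2029  0.036 ] [[0.6853, -0.1788], [0.6872, -0.2277], [0.5803, -0.2264], [0.5784, -0.1785]]
scene 687 [67.8253 36.5531] [-0.8399  0.3696  0.036 ] [[-1.0661, 0.4461], [-1.053, 0.5335], [-0.6412, 0.3008], [-0.6598, 0.2294]]
scene 168 [407.6786 134.244 ] [0.7344 0.5861 0.036 ] [[0.725, 0.525], [0.719, 0.656], [0.7449, 0.649], [0.7495, 0.5195]]
scene 710 [253.2577 295.1127] [ 0.6347 -0.2146  0.036 ] [[0.588, -0.2394], [0.5839, -0.186], [0.6787, -0.1888], [0.68, -0.2402]]
```

View pics/c4.png

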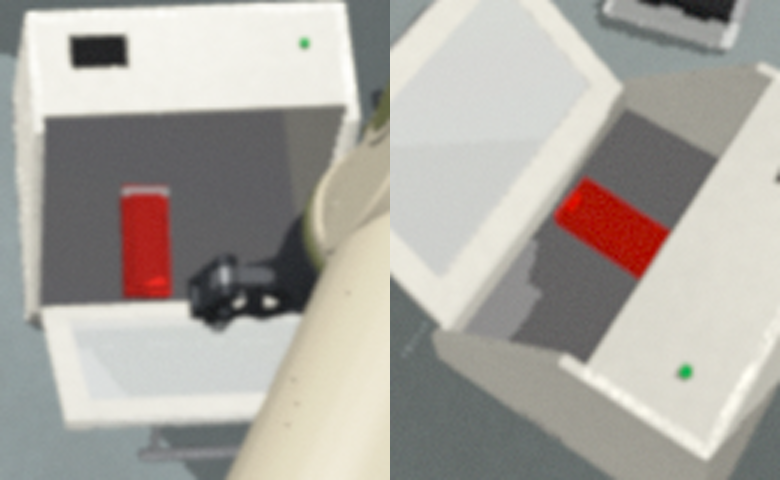

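The door is fully down, and the red cover at crop (146,243) spans x .58–.69 m, y about -.204. I'll reach in.

Request:
carry_out --commands '[[[0.75, -0.11, 0.1, 0, 0, 0.24], [0.75, -0.11, 0.1, 0, 0, 0], [0.75, -0.11, 0.1, 0, 0, 0], [0.75, -0.11, 0.1, 0, 0, 0], [0.75, -0.11, 0.1, 0, 0, 0], [0, 0, 0.9, 0, 0, 0], [0, 0, 0.9, 0, 0, 0], [0, 0, 0.9, 0, 0, 0], [0, 0, 0.9, 0, 0, 0], [0, 0, 0.9, 0, 0, 0], [0, 0, 0.9, 0, 0, 0], [0, 0, 0.6, 0, 0, 0], [0, 0, 0, 0, 0, 0], [0, 0, 0, 0, 0, 0]]]'

```text
clock: 8.38
position: [0.6329, -0.2075, 0.0728]
ee_rot: [1.0, -0.0, -0.001, -0.0]
ft_force: [0.7, -1.1, -0.5]
grip_width: 0.998
grasp_force: 0.0
```

```bash
python3 - <<'E'
from h import *
go((.635,-.205,.016),-.005)
E
```

```text
clk 8.38 pos [ 0.6329 -0.2075  0.0728] axes x [ 1.     -0.0001 -0.0021] z [-0.0021  0.     -1.    ] F [ 0.6684 -1.0878 -0.5142] w 0.998 g 0.0 q [-0.3705  0.7228  0.909   1.5487 -0.6011  1.1721 -0.9136]
shift units [ 0.056  -0.0636  1.4191] total 1.42
turn units [-0.0003  0.0205  0.0466]
```

Request:
carry_out --commands '[[[0.06, -0.06, 0.48, 0, 0, 0.04], [0, 0, 0.48, 0, 0, 0], [0, 0, 0.46, 0, 0, 0], [0, 0, 0, 0, 0, 0], [0, 0, 0, 0, 0, 0]]]'

```text
clock: 8.8
position: [0.6365, -0.2056, 0.0182]
ee_rot: [1.0, -0.002, 0.001, 0.0]
ft_force: [0.2, 0.1, -0.2]
grip_width: 1.001
grasp_force: 0.0
```

Request:
carry_out --commands '[[[0, 0, 0, 0, 0, 0], [0, 0, 0, 0, 0, 0], [0, 0, 0, 0, 0, 0], [0, 0, 0, 0, 0, 0], [0, 0, 0, 0, 0, 0], [0, 0, 0, 0, 0, 0], [0, 0, 0, 0, 0, 0], [0, 0, 0, 0, 0, 0]]]' --hand 1 --force 50

```text
clock: 9.47
position: [0.6365, -0.2057, 0.0181]
ee_rot: [1.0, -0.002, 0.001, 0.0]
ft_force: [-2.1, 0.3, 7.4]
grip_width: 0.5
grasp_force: 51.7
```

Request:
carry_out --commands '[[[0, 0, -0.4, 0, 0, 0], [0, 0, -0.8, 0, 0, 0], [0, 0, -0.9, 0, 0, 0], [0, 0, -0.9, 0, 0, 0], [0, 0, -0.9, 0, 0, 0], [0, 0, -0.9, 0, 0, 0], [0, 0, -0.9, 0, 0, 0], [-0.14, -0.9, 0, 0, 0, 0], [-0.14, -0.9, 0, 0, 0, 0], [-0.14, -0.9, 0, 0, 0, 0], [-0.14, -0.9, 0, 0, 0, 0], [-0.14, -0.9, 0, 0, 0, 0], [-0.14, -0.9, 0, 0, 0, 0], [-0.14, -0.9, 0, 0, 0, 0], [-0.14, -0.9, 0, 0, 0, 0], [-0.14, -0.9, 0, 0, 0, 0], [-0.14, -0.9, 0, 0, 0, 0], [-0.14, -0.9, 0, 0, 0, 0], [-0.04, -0.9, 0, 0, 0, 0], [0, 0, 0, 0, 0, 0]]]'

```text
clock: 11.13
position: [0.5723, 0.2365, 0.2446]
ee_rot: [1.0, 0.003, -0.001, -0.001]
ft_force: [-0.5, 1.4, -2.2]
grip_width: 0.495
grasp_force: 51.3
```

Request:
carry_out --commands '[[[0, 0, 0.4, 0, 0, -0.6], [0, 0, 0.6, 0, 0, -0.6], [0, 0, 0.6, 0, 0, -0.6], [0, 0, 0.6, 0, 0, -0.7], [0, 0, 0.6, 0, 0, 0], [0, 0, 0.6, 0, 0, 0], [0, 0, 0.2, 0, 0, 0], [0, 0, 0, 0, 0, 0], [0, 0, 0, 0, 0, 0]]]'

```text
clock: 11.88
position: [0.5749, 0.2268, 0.1018]
ee_rot: [0.992, 0.128, 0.0, -0.0]
ft_force: [-0.1, -0.7, -1.2]
grip_width: 0.501
grasp_force: 51.2
```

```bash
python3 - <<'E'
from h import *
go((.573,.229,.10),.265)
for n in("scene","top"): cv2.imwrite(f"pics/{n}3.png",camera(n)[:,:,::-1])
t=cv2.imread("pics/top3.png");s=cv2.imread("pics/scene3.png")
f=lambda im,x,y,w,h,k:cv2.resize(im[y:y+h,x:x+w],None,fx=k,fy=k,interpolation=cv2.INTER_CUBIC)
cv2.imwrite("pics/c5.png",np.hstack([f(t,130,120,100,120,4),f(s,270,100,100,120,4)]))
E
```

```text
clk 11.88 pos [0.5749 0.2268 0.1018] axes x [0.9671 0.2542 0.0007] z [ 0.0007  0.0001 -1.    ] F [-0.0885 -0.6969 -1.1526] w 0.501 g 51.2 q [-1.1227  0.565   0.904   1.669  -0.4801  1.145  -1.4043]
shift units [-0.032  -0.0661  0.0446] total 0.09
turn units [ 0.0006 -0.0069 -0.0759]
```

View pics/c5.png

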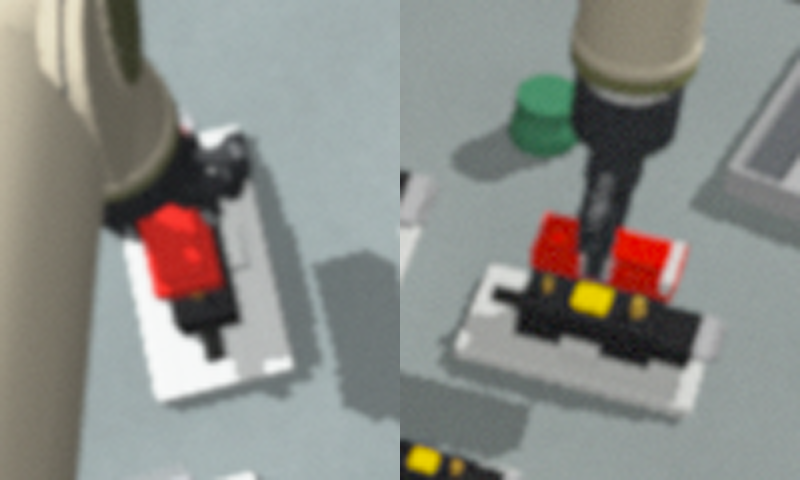

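```bash
python3 - <<'E'
from h import *
for n in("top","scene"):
    im=cv2.imread(f"pics/{n}0.png");h=cv2.cvtColor(im,cv2.COLOR_BGR2HSV)
    m=(h[...,0]>8)&(h[...,0]<23)&(h[...,1]>90)&(h[...,2]>75)
    y=(h[...,0]>=22)&(h[...,0]<33)&(h[...,1]>150)&(h[...,2]>100)
    c0=proj(n,(.573,.229,.055))
    for k,mm,z in(("dowel",m&~y,.057),("pad",y,.055)):
        for A,c,q in comps(mm,3):
            if np.hypot(*(c-c0))<26:
                v=h[...,1].astype(float)*q; g=np.argwhere(q)[:,::-1]; w=v[q]; c2=(g*w[:,None]).sum(0)/w.sum()
                print(n,k,A,c2,ray(n,c2,z)[:2])
    im=cv2.imread(f"pics/{n}3.png");h=cv2.cvtColor(im,cv2.COLOR_BGR2HSV)
    red=((h[...,0]<8)|(h[...,0]>172))&(h[...,1]>110)&(h[...,2]>60)
    pts=np.vstack([np.argwhere(q)[:,::-1] for A,c,q in comps(red,20) if np.hypot(*(c-c0))<40])
    hull=cv2.convexHull(pts.astype(np.float32))
    print(n,"hull",cv2.approxPolyDP(hull,1.0,True)[:,0].tolist())
    ex=np.array([.9671,.2542,0]);ey=np.array([-.2542,.9671,0]);c=np.array([.5749,.2268,0])
    for sx in(-.055,.055):
        for sy in(-.022,.022):
            for z in(.0957,.1137): print("  pred",sx,sy,z,proj(n,c+sx*ex+sy*ey+[0,0,z]).round(1))
    for sx in(-.048,.048):
        for sy in(-.016,.016): print("  crown",sx,sy,proj(n,c+sx*ex+sy*ey+[0,0,.1217]).round(1))
E
```

```text
top dowel 24 [173.1514 168.3639] [0.6084 0.2394]
top dowel 8 [178.5516 192.981 ] [0.537  0.2214]
top pad 109 [176.2807 180.9375] [0.5722 0.2296]
top hull [[186.0, 190.0], [181.0, 193.0], [170.0, 194.0], [168.0, 191.0], [164.0, 175.0], [171.0, 170.0], [178.0, 171.0], [183.0, 177.0]]
  pred -0.055 -0.022 0.0957 [186.7 193.2]
  pred -0.055 -0.022 0.1137 [185.5 191.6]
  pred -0.055 0.022 0.0957 [170.6 197.3]
  pred -0.055 0.022 0.1137 [169.1 195.9]
  pred 0.055 -0.022 0.0957 [177.8 155.4]
  pred 0.055 -0.022 0.1137 [176.5 153.2]
  pred 0.055 0.022 0.0957 [162.1 159.4]
  pred 0.055 0.022 0.1137 [160.5 157.3]
  crown -0.048 -0.016 [182.1 189. ]
  crown -0.048 0.016 [170.1 192.1]
  crown 0.048 -0.016 [174.2 155.2]
  crown 0.048 0.016 [162.5 158.2]
scene dowel 15 [306.6723 170.6767] [0.5392 0.2168]
scene dowel 19 [328.8889 176.6689] [0.6087 0.2328]
scene pad 76 [317.5423 174.4391] [0.5744 0.2234]
scene pad 7 [329.2788 176.1455] [0.608  0.2373]
scene hull [[337.0, 160.0], [336.0, 175.0], [310.0, 169.0], [303.0, 166.0], [303.0, 161.0], [307.0, 153.0], [325.0, 156.0]]
  pred -0.055 -0.022 0.0957 [300.3 165.2]
  pred -0.055 -0.022 0.1137 [300.7 161. ]
  pred -0.055 0.022 0.0957 [304.1 155.7]
  pred -0.055 0.022 0.1137 [304.6 151.5]
  pred 0.055 -0.022 0.0957 [336.  173.9]
  pred 0.055 -0.022 0.1137 [336.9 169.7]
  pred 0.055 0.022 0.0957 [339.1 164. ]
  pred 0.055 0.022 0.1137 [340.  159.8]
  crown -0.048 -0.016 [303.7 158.3]
  crown -0.048 0.016 [306.5 151.4]
  crown 0.048 -0.016 [335.4 165.9]
  crown 0.048 0.016 [337.7 158.7]
```

```bash
python3 - <<'E'
from h import *
t=cv2.imread("pics/top3.png");s=cv2.imread("pics/scene3.png")
f=lambda im,x,y,w,h,k:cv2.resize(im[y:y+h,x:x+w],None,fx=k,fy=k,interpolation=cv2.INTER_CUBIC)
cv2.imwrite("pics/c6.png",np.hstack([f(t,155,145,40,60,10),f(s,300,145,40,60,10)]))
E
```

```text
(no output)
```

View pics/c6.png

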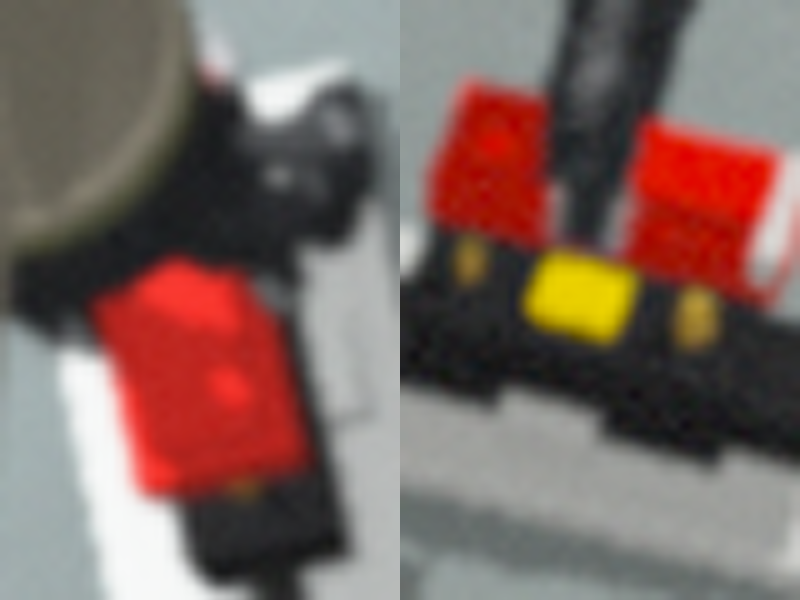

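```bash
python3 - <<'E'
from h import *
ex=np.array([.9671,.2542,0]);ey=np.array([-.2542,.9671,0])
a=ray("top",(169.35,194.25),.0957);b=ray("top",(185.75,191.05),.0957)
ct=(a+b)/2+.055*ex;print("top",a,b,np.linalg.norm(a-b),"centre",ct)
a=ray("scene",(302.35,167.05),.0957);b=ray("scene",(337.0,175.05),.0957)
cs=(a+b)/2+.022*ey;print("scene",a,b,np.linalg.norm(a-b),"centre",cs,"yaw",np.arctan2(*(b-a)[1::-1]))
for c,k in((ct,(.5727,.2302,0)),(cs,(.5740,.2244,0))):
    d=np.array(k)-c;print("to go mm along cover x,y",1e3*d@ex,1e3*d@ey,c[:2]-[.5749,.2268])
E
```

```text
top [0.5246 0.2379 0.0957] [0.5331 0.1943 0.0957] 0.04438040491449724 centre [0.5821 0.2301 0.0957]
scene [0.5364 0.1884 0.0957] [0.6382 0.2171 0.0957] 0.1057233271664631 centre [0.5817 0.224  0.0957] yaw 0.27515276144657363
to go mm along cover x,y -9.02797844748248 2.4907256214701725 [0.0072 0.0033]
to go mm along cover x,y -7.384566319041603 2.3125046546396675 [ 0.0068 -0.0028]
```

Both views agree: the cover must go about -8 mm along its x and +2.4 mm along its y. The finger pose supports this, since the cover sits slightly forward in the grip. I'll correct, then descend gently while watching the force.

Request:
carry_out --commands '[[[-0.1, -0.03, 0.1, 0, 0, 0], [-0.1, -0.03, 0.2, 0, 0, 0], [0, 0, 0.2, 0, 0, 0], [0, 0, 0.15, 0, 0, 0], [0, 0, 0, 0, 0, 0], [0, 0, 0, 0, 0, 0]]]'

```text
clock: 12.48
position: [0.5659, 0.2271, 0.074]
ee_rot: [0.992, 0.128, -0.0, 0.0]
ft_force: [0.7, 0.1, -1.4]
grip_width: 0.498
grasp_force: 51.3
```

```bash
python3 - <<'E'
from h import *
go((.5667,.2273,.07),.257)
for n in("scene","top"): cv2.imwrite(f"pics/{n}4.png",camera(n)[:,:,::-1])
t=cv2.imread("pics/top4.png");s=cv2.imread("pics/scene4.png")
f=lambda im,x,y,w,h,k:cv2.resize(im[y:y+h,x:x+w],None,fx=k,fy=k,interpolation=cv2.INTER_CUBIC)
cv2.imwrite("pics/c7.png",np.hstack([f(t,155,155,40,60,10),f(s,295,145,40,60,10)]))
E
```

```text
clk 12.48 pos [0.5659 0.2271 0.074 ] axes x [ 0.967   0.2546 -0.0009] z [-0.0007 -0.0006 -1.    ] F [ 0.7172  0.127  -1.3562] w 0.498 g 51.3 q [-1.1246  0.581   0.8859  1.712  -0.499   1.092  -1.3946]
shift units [0.0217 0.001  0.0999] total 0.10
turn units [0.004  0.0083 0.0041]
```

View pics/c7.png

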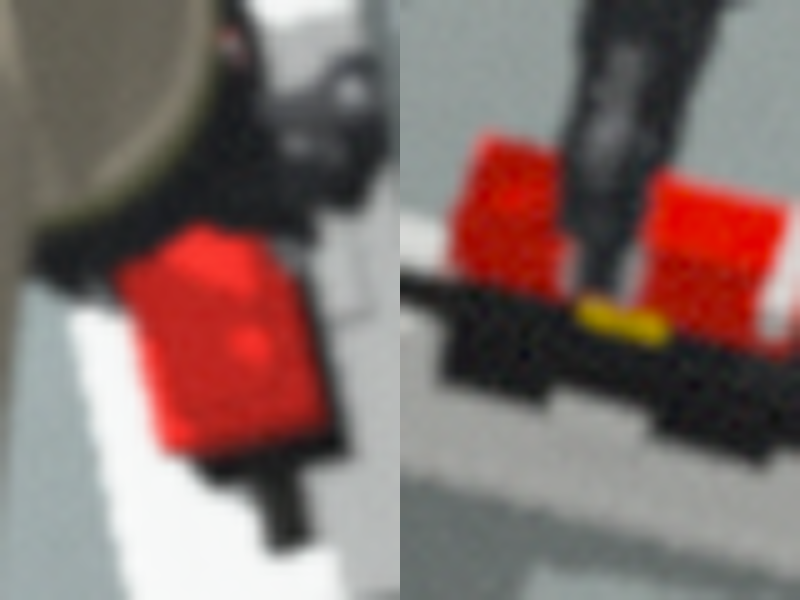

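```bash
python3 - <<'E'
from h import *
ex=np.array([.967,.2546,0]);ey=np.array([-.2546,.967,0]);z=.068
a=ray("top",(171.35,200.05),z);b=ray("top",(187.55,197.05),z)
ct=(a+b)/2+.055*ex;print("top",np.linalg.norm(a-b),"centre",ct)
a=ray("scene",(299.55,171.35),z);b=ray("scene",(334.05,179.75),z)
cs=(a+b)/2+.022*ey;print("scene",a,b,np.linalg.norm(a-b),"centre",cs,"from tail",a+.022*ey+.055*ex)
for c,k in((ct,(.5727,.2302,0)),(cs,(.5740,.2244,0)),(a+.022*ey+.055*ex,(.5740,.2244,0))):
    d=np.array(k)-c;print("to go mm along cover x,y",1e3*d@ex,1e3*d@ey)
E
```

```text
top 0.04484566547344367 centre [0.5719 0.2301 0.068 ]
scene [0.5268 0.1922 0.068 ] [0.6312 0.2202 0.068 ] 0.10807263171773718 centre [0.5734 0.2275 0.068 ] from tail [0.5744 0.2275 0.068 ]
to go mm along cover x,y 0.7836381684911555 -0.06927762792315323
to go mm along cover x,y -0.21419789525439614 -3.1411821684975547
to go mm along cover x,y -1.1760691651213786 -2.865953151509909
```

Request:
carry_out --commands '[[[0, 0.015, 0.05, 0, 0, 0], [0, 0, 0.05, 0, 0, 0], [0, 0, 0.05, 0, 0, 0], [0, 0, 0, 0, 0, 0]]]'

```text
clock: 12.92
position: [0.566, 0.2266, 0.0681]
ee_rot: [0.992, 0.128, -0.0, 0.0]
ft_force: [0.0, 0.1, -2.2]
grip_width: 0.497
grasp_force: 51.3
```

Request:
carry_out --commands '[[[0, 0, 0.05, 0, 0, 0], [0, 0, 0.05, 0, 0, 0], [0, 0, 0, 0, 0, 0]]]'

```text
clock: 13.17
position: [0.5663, 0.2268, 0.0642]
ee_rot: [0.992, 0.128, 0.0, 0.0]
ft_force: [0.2, 0.8, -1.7]
grip_width: 0.497
grasp_force: 51.3
```

Request:
carry_out --commands '[[[0, 0, 0.05, 0, 0, 0], [0, 0, 0, 0, 0, 0]]]'

```text
clock: 13.33
position: [0.5663, 0.2268, 0.0623]
ee_rot: [0.992, 0.128, 0.0, -0.0]
ft_force: [1.5, 0.1, -2.2]
grip_width: 0.5
grasp_force: 51.3
```

Request:
carry_out --commands '[[[0, 0, 0.05, 0, 0, 0], [0, 0, 0, 0, 0, 0]]]'

```text
clock: 13.5
position: [0.5664, 0.2267, 0.0605]
ee_rot: [0.992, 0.128, 0.0, -0.0]
ft_force: [-1.2, 0.1, 1.4]
grip_width: 0.498
grasp_force: 51.6
```

Request:
carry_out --commands '[[[0, 0, 0.05, 0, 0, 0], [0, 0, 0, 0, 0, 0]]]'

```text
clock: 13.67
position: [0.5664, 0.2268, 0.0586]
ee_rot: [0.992, 0.128, 0.0, -0.0]
ft_force: [0.2, 0.5, 3.6]
grip_width: 0.5
grasp_force: 51.8
```

The spring is felt at TCP z about .061, exactly where the pad should touch, and side forces are low. So the cover is on the dowels. I'll release it there and go to shut the door.

Request:
carry_out --commands '[[[0, 0, 0, 0, 0, 0], [0, 0, 0, 0, 0, 0], [0, 0, 0, 0, 0, 0], [0, 0, 0, 0, 0, 0], [0, 0, 0, 0, 0, 0], [0, 0, 0, 0, 0, 0], [0, 0, -0.3, 0, 0, 0], [0, 0, -0.6, 0, 0, 0], [0, 0, -0.9, 0, 0, 0], [0, 0, -1, 0, 0, 0], [0, 0, -1, 0, 0, 0], [0, 0, -1, 0, 0, 0], [0, 0, -1, 0, 0, 0], [0, 0, 0, 0, 0, 0]]]' --hand -1

```text
clock: 14.83
position: [0.5689, 0.2263, 0.2993]
ee_rot: [0.992, 0.128, 0.005, -0.002]
ft_force: [1.7, -0.8, -0.6]
grip_width: 1.0
grasp_force: 0.0
```

Request:
carry_out --commands '[[[-0.58, 0.82, 0, 0, 0, 0], [-0.58, 0.82, 0, 0, 0, 0], [-0.58, 0.82, 0, 0, 0, 0], [-0.58, 0.82, 0, 0, 0, 0], [-0.58, 0.82, 0, 0, 0, 0], [-0.58, 0.82, 0, 0, 0, 0], [-0.58, 0.82, 0, 0, 0, 0], [-0.58, 0.82, 0, 0, 0, 0], [-0.58, 0.82, 0, 0, 0, 0], [-0.58, 0.82, 0, 0, 0, 0], [-0.58, 0.82, 0, 0, 0, 0], [-0.58, 0.82, 0, 0, 0, 0], [0, 0, 0, 0, 0, 0.75], [0, 0, 0, 0, 0, 0.75], [0, 0, 0, 0, 0, 0.7], [0, 0, 0, 0, 0, 0]]]' --hand 1

```text
clock: 16.17
position: [0.3968, -0.2257, 0.2906]
ee_rot: [1.0, 0.011, 0.0, -0.0]
ft_force: [-0.0, 0.7, 0.4]
grip_width: -0.001
grasp_force: 0.0
```

Request:
carry_out --commands '[[[0, 0, 0, 0, 1, 0], [0, 0, 0, 0, 1, 0], [0, 0, 0, 0, 1, 0], [0, 0, 0, 0, 1, 0], [0, 0, 0, 0, 1, 0], [0, 0, 0, 0, 0, 0], [0, 0, 0, 0, 0, 0]]]'

```text
clock: 16.75
position: [0.3955, -0.225, 0.2903]
ee_rot: [0.982, 0.014, 0.189, -0.007]
ft_force: [-0.2, 0.1, -0.3]
grip_width: 0.003
grasp_force: 0.0
```

```bash
python3 - <<'E'
from h import *
go((.39,-.23,.09),.027,np.radians(30))
for n in("scene","top"): cv2.imwrite(f"pics/{n}5.png",camera(n)[:,:,::-1])
t=cv2.imread("pics/top5.png");s=cv2.imread("pics/scene5.png")
f=lambda im,x,y,w,h,k:cv2.resize(im[y:y+h,x:x+w],None,fx=k,fy=k,interpolation=cv2.INTER_CUBIC)
cv2.imwrite("pics/c8.png",np.vstack([np.hstack([f(t,150,140,80,60,5),f(s,270,130,80,60,5)]),np.hstack([f(t,250,80,200,150,2),f(s,140,200,200,150,2)])]))
E
```

```text
clk 16.75 pos [ 0.3955 -0.225   0.2903] axes x [0.9279 0.024  0.3719] z [ 0.3716  0.0191 -0.9282] F [-0.2024  0.1364 -0.3443] w 0.003 g 0.0 q [-0.2936 -0.494   0.6393  2.059   0.1603  1.1328 -1.2469]
shift units [-1.9926  0.1659  4.5948] total 5.01
turn units [-0.0852  1.3608 -0.0165]
```

View pics/c8.png

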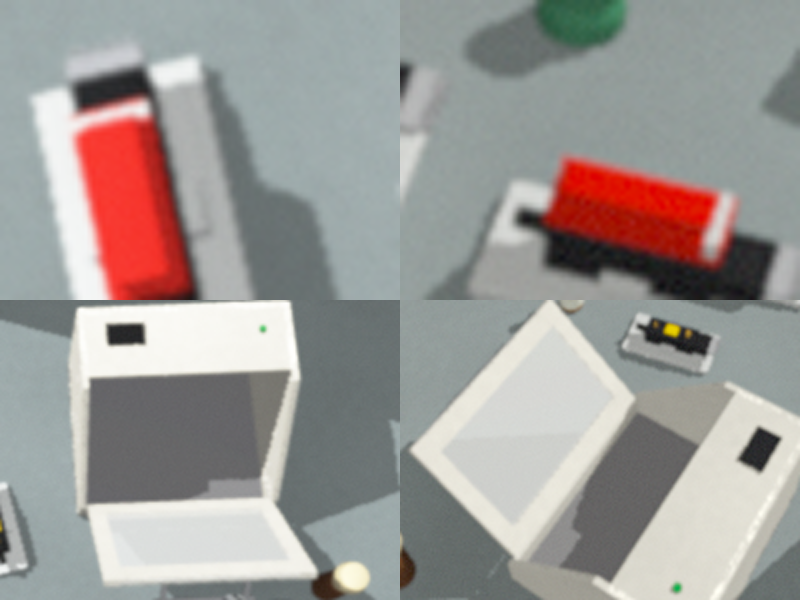

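The cover is seated on the dowels: its tail is flush with the black body, and only the blade base shows past the nose. The door is still down. The tool tilt was limited to 22°, which is enough. I'll descend in front of the bar.

Request:
carry_out --commands '[[[-0.2, 0.016, 0.46, 0, 0, 0], [-0.2, 0.016, 0.46, 0, 0, 0], [-0.2, 0.016, 0.46, 0, 0, 0], [-0.2, 0.016, 0.46, 0, 0, 0], [-0.2, 0.016, 0.46, 0, 0, 0], [-0.2, 0.016, 0.46, 0, 0, 0], [-0.2, 0.016, 0.46, 0, 0, 0], [-0.2, 0.016, 0.46, 0, 0, 0], [-0.2, 0.016, 0.46, 0, 0, 0], [-0.2, 0.016, 0.46, 0, 0, 0], [0, 0, 0, 0, 0, 0]]]'

```text
clock: 17.77
position: [0.3911, -0.2253, 0.087]
ee_rot: [0.982, 0.018, 0.187, -0.008]
ft_force: [-1.2, 0.6, -1.1]
grip_width: 0.003
grasp_force: 0.0
```

Request:
carry_out --commands '[[[0, 0, 0, 0, 0.7, 0], [0, 0, 0, 0, 0.7, 0], [0, 0, 0, 0, 0, 0]]]'

```text
clock: 18.02
position: [0.3949, -0.2274, 0.0928]
ee_rot: [0.968, 0.017, 0.249, -0.013]
ft_force: [-0.1, -0.3, -0.7]
grip_width: -0.0
grasp_force: 0.0
```

```bash
python3 - <<'E'
from h import *
go((.416,-.23,.104),.027,np.radians(30))
E
```

```text
clk 18.02 pos [ 0.3949 -0.2274  0.0928] axes x [0.8756 0.027  0.4823] z [ 0.4813  0.0347 -0.8759] F [-0.1269 -0.3442 -0.7061] w -0.000 g 0.0 q [-0.3349 -0.319   0.9424  2.407  -0.1217  0.5361 -0.8082]
shift units [0.5943 0.0822 0.0069] total 0.60
turn units [-0.2078  0.1949  0.0298]
```

Request:
carry_out --commands '[[[0.35, 0.01, 0, 0, 0, 0], [0.35, 0.01, 0, 0, 0, 0], [0.34, 0, -0.15, 0, 0, 0], [0.34, 0, -0.15, 0, 0, 0], [0.34, 0, -0.15, 0, 0, 0], [0.37, 0, -0.05, 0, 0, 0], [0.37, 0, -0.05, 0, 0, 0], [0.37, 0, -0.05, 0, 0, 0]]]'

```text
clock: 18.68
position: [0.4836, -0.2261, 0.168]
ee_rot: [0.969, 0.017, 0.245, -0.011]
ft_force: [-1.6, -0.8, -1.4]
grip_width: -0.001
grasp_force: 0.7
```

Request:
carry_out --commands '[[[0.37, 0, 0.04, 0, 0, 0], [0.37, 0, 0.04, 0, 0, 0], [0.37, 0, 0.04, 0, 0, 0], [0.35, 0, 0.14, 0, 0, 0], [0.35, 0, 0.14, 0, 0, 0], [0.35, 0, 0.14, 0, 0, 0]]]'

```text
clock: 19.18
position: [0.5704, -0.2219, 0.1903]
ee_rot: [0.969, 0.018, 0.245, -0.011]
ft_force: [1.0, 0.1, -0.5]
grip_width: 0.002
grasp_force: 0.2
```

```bash
python3 - <<'E'
from h import *
go((.563,-.227,.19),.027,np.radians(30))
E
```

```text
clk 19.18 pos [ 0.5704 -0.2219  0.1903] axes x [0.8791 0.0293 0.4758] z [ 0.475   0.0306 -0.8795] F [ 0.9734  0.1435 -0.5387] w 0.002 g 0.2 q [-0.5032  0.0391  0.9603  2.0029 -0.4148  0.7174 -0.8243]
shift units [-0.1689  0.1207 -0.085 ] total 0.22
turn units [-0.1699  0.2652  0.0504]
```

Request:
carry_out --commands '[[[0.3, 0, 0.2, 0, 0, 0], [0.3, 0, 0.22, 0, 0, 0], [0.3, 0, 0.22, 0, 0, 0], [0.2, 0, 0.25, 0, 0, 0], [0, 0, 0, 0, 0, 0], [0, 0, 0, 0, 0, 0], [0, 0, 0, 0, 0, 0], [0, 0, 0, 0, 0, 0], [0, 0, 0, 0, 0, 0], [0, 0, 0, 0, 0, 0], [0, 0, 0, 0, 0, 0], [0, 0, 0, 0, 0, 0]]]'

```text
clock: 20.18
position: [0.6234, -0.2222, 0.1791]
ee_rot: [0.969, 0.016, 0.247, -0.012]
ft_force: [-1.1, -0.1, 0.3]
grip_width: -0.001
grasp_force: 0.0
```

Request:
carry_out --commands '[[[-0.4, 0, -0.5, 0, 0, 0], [-0.4, 0, -0.9, 0, 0, 0], [0, 0, -1, 0, 0, 0], [0, 0, -1, 0, -1, 0], [0, 0, 0, 0, -1, 0], [0, 0, 0, 0, -1, 0], [0, 0, 0, 0, -1, 0], [0, 0, 0, 0, -0.8, 0], [0, 0, 0, 0, 0, 0]]]'

```text
clock: 20.93
position: [0.5405, -0.2234, 0.273]
ee_rot: [1.0, 0.022, -0.004, -0.007]
ft_force: [0.3, 0.4, -0.8]
grip_width: -0.001
grasp_force: 0.0
```

```bash
python3 - <<'E'
from h import *
go((.5664,.2267,.3),.257)
for n in("scene","top"): cv2.imwrite(f"pics/{n}6.png",camera(n)[:,:,::-1])
a=cv2.imread("pics/scene0.png").astype(int);b=cv2.imread("pics/scene6.png").astype(int)
# bar check: bright line along expected shut bar, and difference in door region below the arm
for n in("scene","top"):
  A=cv2.imread(f"pics/{n}0.png");B=cv2.imread(f"pics/{n}6.png")
  for X in [(.654,-.175,.192),(.654,-.28,.192),(.6,-.33,.08),(.6,-.12,.08),(.568,-.2265,.05),(.695,-.33,.17)]:
    u,v=proj(n,X).astype(int);print(n,X,A[v-1:v+2,u-1:u+2].mean((0,1)).round(),B[v-1:v+2,u-1:u+2].mean((0,1)).round())
f=lambda im,x,y,w,h,k:cv2.resize(im[y:y+h,x:x+w],None,fx=k,fy=k,interpolation=cv2.INTER_CUBIC)
cv2.imwrite("pics/c9.png",np.hstack([f(cv2.imread("pics/top6.png"),280,75,130,150,3),f(cv2.imread("pics/scene6.png"),180,220,130,150,3)]))
E
```

```text
clk 20.93 pos [ 0.5405 -0.2234  0.273 ] axes x [ 0.999   0.0437 -0.0078] z [-0.0084  0.0129 -0.9999] F [ 0.3445  0.3692 -0.8118] w -0.001 g 0.0 q [-0.4627  0.3355  0.9982  1.5381 -0.2902  1.4368 -0.9741]
shift units [  1.1337 -11.221   -0.5361] total 11.29
turn units [-0.1338  0.061  -2.0371]
scene (0.654, -0.175, 0.192) [200. 199. 198.] [201. 200. 199.]
scene (0.654, -0.28, 0.192) [158. 160. 170.] [166. 167. 166.]
scene (0.6, -0.33, 0.08) [167. 171. 173.] [168. 172. 174.]
scene (0.6, -0.12, 0.08) [162. 170. 171.] [164. 172. 173.]
scene (0.568, -0.2265, 0.05) [138. 144. 142.] [139. 145. 143.]
scene (0.695, -0.33, 0.17) [191. 200. 202.] [193. 202. 204.]
top (0.654, -0.175, 0.192) [189. 186. 183.] [177. 175. 172.]
top (0.654, -0.28, 0.192) [180. 176. 175.] [162. 184. 192.]
top (0.6, -0.33, 0.08) [178. 182. 181.] [195. 220. 226.]
top (0.6, -0.12, 0.08) [186. 196. 197.] [175. 184. 185.]
top (0.568, -0.2265, 0.05) [185. 197. 199.] [173. 184. 186.]
top (0.695, -0.33, 0.17) [204. 213. 214.] [186. 212. 220.]
```

View pics/c9.png

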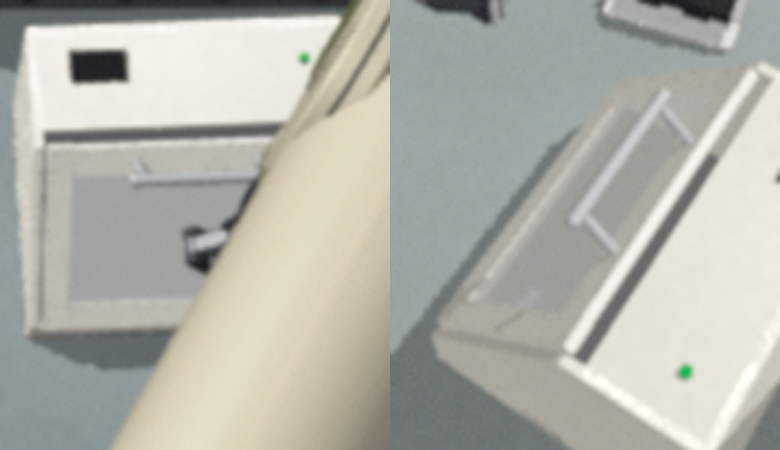

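The door is shut. The handle is back at its starting pixels, scene crop (575,218)–(665,95), and the cabinet is empty. Back to the cover.

Request:
carry_out --commands '[[[0.094, -0.935, -0.045, 0, 0, 0], [0.094, -0.935, -0.045, 0, 0, 0], [0.094, -0.935, -0.045, 0, 0, 0], [0.094, -0.935, -0.045, 0, 0, 0], [0.094, -0.935, -0.045, 0, 0, 0], [0.094, -0.935, -0.045, 0, 0, 0], [0.094, -0.935, -0.045, 0, 0, 0], [0.094, -0.935, -0.045, 0, 0, 0], [0.094, -0.935, -0.045, 0, 0, 0], [0.094, -0.935, -0.045, 0, 0, 0], [0.094, -0.935, -0.045, 0, 0, 0], [0.094, -0.935, -0.045, 0, 0, 0], [0, 0, 0, -0.05, 0.02, -0.68], [0, 0, 0, -0.04, 0.02, -0.68], [0, 0, 0, -0.04, 0.02, -0.68], [0, 0, 0, 0, 0, 0], [0, 0, 0, 0, 0, 0]]]' --hand -1

```text
clock: 22.45
position: [0.5656, 0.223, 0.3051]
ee_rot: [0.992, 0.124, 0.006, -0.002]
ft_force: [0.2, -0.5, -0.2]
grip_width: 1.003
grasp_force: 0.0
```

```bash
python3 - <<'E'
from h import *
go((.5664,.2267,.1),.257)
im=camera("scene");cv2.imwrite("pics/scene7.png",im[:,:,::-1])
ims={5:cv2.imread("pics/scene5.png"),7:cv2.imread("pics/scene7.png"),6:cv2.imread("pics/scene6.png"),0:cv2.imread("pics/scene0.png")}
for k,s in ims.items():
    h=cv2.cvtColor(s,cv2.COLOR_BGR2HSV);red=((h[...,0]<8)|(h[...,0]>172))&(h[...,1]>110)&(h[...,2]>60)
    print(k,[(A,c.round(1)) for A,c,_ in comps(red,60) if 290<c[0]<350])
d=np.abs(ims[0][240:330,200:300].astype(int)-ims[7][240:330,200:300]).sum(2);ys,xs=np.where(d>40);print("door diff px",len(xs),xs.min()+200 if len(xs) else 0,xs.max()+200 if len(xs) else 0,ys.mean()+240)
E
```

```text
clk 22.45 pos [0.5656 0.223  0.3051] axes x [0.9691 0.2464 0.0118] z [ 0.0106  0.0062 -0.9999] F [ 0.1732 -0.5393 -0.2099] w 1.003 g 0.0 q [-1.0647  0.3111  0.7927  1.4373 -0.2237  1.4726 -1.5988]
shift units [-0.0188 -0.0667  5.1268] total 5.13
turn units [-0.0319 -0.1128 -0.0761]
5 [(np.int32(512), array([316.5, 172.2]))]
7 [(np.int32(509), array([316.4, 172.3]))]
6 [(np.int32(508), array([316.4, 172.3]))]
0 []
door diff px 281 236 273 295.5836298932384
```

Request:
carry_out --commands '[[[-0.02, -0.065, 0.5, -0.03, -0.11, -0.08], [0, 0, 0.85, 0, 0, 0], [0, 0, 0.85, 0, 0, 0], [0, 0, 0.85, 0, 0, 0], [0, 0, 0.85, 0, 0, 0], [0, 0, 0.7, 0, 0, 0], [0, 0, 0.5, 0, 0, 0], [0, 0, 0, 0, 0, 0], [0, 0, 0, 0, 0, 0]]]'

```text
clock: 23.25
position: [0.564, 0.2254, 0.1002]
ee_rot: [0.992, 0.129, -0.001, 0.001]
ft_force: [-0.1, 0.2, 0.7]
grip_width: 1.001
grasp_force: 0.0
```

```bash
python3 -c "
from h import *
go((.5664,.2267,.062),.255)"
```

```text
clk 23.25 pos [0.564  0.2254 0.1002] axes x [ 0.9667  0.256  -0.0028] z [-0.002  -0.0031 -1.    ] F [-0.1027  0.2342  0.6687] w 1.001 g 0.0 q [-1.0129  0.477   0.7162  1.6906 -0.3414  1.1066 -1.508 ]
shift units [ 0.0688 -0.0174  0.9537] total 0.96
turn units [0.0236 0.0263 0.0371]
```

Request:
carry_out --commands '[[[0.12, -0.017, 0.3, 0.024, 0.026, 0.037], [0, 0, 0.3, 0, 0, 0], [0, 0, 0.3, 0, 0, 0], [0, 0, 0.05, 0, 0, 0], [0, 0, 0, 0, 0, 0], [0, 0, 0, 0, 0, 0]]]'

```text
clock: 23.75
position: [0.5688, 0.2278, 0.0621]
ee_rot: [0.992, 0.128, 0.0, -0.0]
ft_force: [0.5, -0.4, 0.6]
grip_width: 1.002
grasp_force: 0.0
```

Request:
carry_out --commands '[[[0, 0, 0, 0, 0, 0], [0, 0, 0, 0, 0, 0], [0, 0, 0, 0, 0, 0], [0, 0, 0, 0, 0, 0], [0, 0, 0, 0, 0, 0], [0, 0, 0, 0, 0, 0], [0, 0, 0, 0, 0, 0], [0, 0, 0, 0, 0, 0]]]' --hand 1 --force 70

```text
clock: 24.42
position: [0.5689, 0.228, 0.0622]
ee_rot: [0.992, 0.128, 0.0, -0.0]
ft_force: [0.2, 0.0, 3.2]
grip_width: 0.488
grasp_force: 74.5
```

```bash
python3 -c "
from h import *
go((.5664,.2267,.056),.255)"
```

```text
clk 24.42 pos [0.5689 0.228  0.0622] axes x [0.9671 0.2544 0.0011] z [ 0.0009  0.0007 -1.    ] F [0.1706 0.0382 3.2042] w 0.488 g 74.5 q [-0.9869  0.5312  0.6891  1.7071 -0.3829  1.0409 -1.4825]
shift units [-0.0684  0.0146  0.155 ] total 0.17
turn units [-0.004  -0.0101  0.0211]
```

Gripped. Pressing down in small steps.

Request:
carry_out --commands '[[[0, 0, 0.05, 0, 0, 0], [0, 0, 0.03, 0, 0, 0], [0, 0, 0, 0, 0, 0]]]'

```text
clock: 24.67
position: [0.5689, 0.228, 0.0588]
ee_rot: [0.992, 0.128, 0.001, -0.0]
ft_force: [-0.1, 0.5, 4.8]
grip_width: 0.489
grasp_force: 74.8
```

Request:
carry_out --commands '[[[0, 0, 0.03, 0, 0, 0], [0, 0, 0, 0, 0, 0]]]'

```text
clock: 24.83
position: [0.5689, 0.228, 0.058]
ee_rot: [0.992, 0.128, 0.0, -0.0]
ft_force: [-0.8, -0.3, 8.6]
grip_width: 0.488
grasp_force: 75.1
```

Request:
carry_out --commands '[[[0, 0, 0.03, 0, 0, 0], [0, 0, 0, 0, 0, 0]]]'

```text
clock: 25.0
position: [0.5689, 0.228, 0.0579]
ee_rot: [0.992, 0.128, 0.0, -0.001]
ft_force: [-7.2, -2.4, 19.9]
grip_width: 0.491
grasp_force: 76.4
```

Request:
carry_out --commands '[[[0, 0, 0.03, 0, 0, 0], [0, 0, 0, 0, 0, 0]]]'

```text
clock: 25.17
position: [0.569, 0.228, 0.0578]
ee_rot: [0.992, 0.128, 0.0, -0.001]
ft_force: [-13.2, -3.9, 32.2]
grip_width: 0.488
grasp_force: 77.7
```

Request:
carry_out --commands '[[[0, 0, -0.02, 0, 0, 0], [0, 0, 0, 0, 0, 0], [0, 0, 0, 0, 0, 0]]]'

```text
clock: 25.42
position: [0.5689, 0.228, 0.0579]
ee_rot: [0.992, 0.128, 0.0, -0.001]
ft_force: [-9.0, -3.0, 23.5]
grip_width: 0.492
grasp_force: 76.9
```

```bash
python3 - <<'E'
from h import *
go((.569,.228,.058),.255)
cv2.imwrite("pics/scene8.png",camera("scene")[:,:,::-1])
def edges(k):
    s=cv2.imread(f"pics/scene{k}.png").astype(float);r=np.clip(s[...,2]-s[...,1],0,None)
    # lower red/black edge per column, subpixel via summed redness in the lower window
    return np.array([r[165:200,c].sum()/np.percentile(r[160:180,c],90) for c in list(range(301,309))+list(range(325,331))])
print((edges(8)-edges(5)).round(2))
R=Ro.identity()
for z in(.05,.055): print(proj("scene",(.62,.22,z)))
E
```

```text
clk 25.42 pos [0.5689 0.228  0.0579] axes x [0.9672 0.2541 0.001 ] z [ 0.0005  0.0019 -1.    ] F [-9.0372 -2.9923 23.5122] w 0.492 g 76.9 q [-0.9837  0.5366  0.6859  1.7097 -0.3882  1.0338 -1.4787]
shift units [ 0.0012  0.0008 -0.002 ] total 0.00
turn units [-0.0161 -0.0094  0.0187]
[-0.24  0.64  2.01  2.8   2.29  2.31  1.79  2.84 -0.01 -0.27  0.09 -0.11
 -0.11 -0.37]
[329.9195 182.2538]
[330.1359 181.1587]
```

```bash
python3 - <<'E'
from h import *
def low(k,c):
    s=cv2.imread(f"pics/scene{k}.png").astype(float);r=(s[...,2]-s[...,1])[:,c]
    rows=np.where(r[150:195]>60)[0]
    if len(rows)<2:return np.nan
    v=rows.max()+150;return round(v+(r[v]-60)/(r[v]-r[v+1]),2)
def top(k,c):
    s=cv2.imread(f"pics/scene{k}.png").astype(float);r=(s[...,2]-s[...,1])[:,c]
    rows=np.where(r[150:195]>60)[0]
    if len(rows)<2:return np.nan
    v=rows.min()+150;return round(v-(r[v]-60)/(r[v]-r[v-1]),2)
ex=np.array([np.cos(.25),np.sin(.25),0]);ey=np.array([-ex[1],ex[0],0]);c0=np.array([.574,.2244,0])
E={z:np.array([proj("scene",c0+s*ex-.022*ey+[0,0,z]) for s in np.linspace(-.055,.055,23)]) for z in(.05,.055)}
for c in list(range(301,311))+list(range(321,335)):
    print(c,"low5",low(5,c),"low8",low(8,c),"pred .055 %.1f .05 %.1f"%tuple(np.interp(c,E[z][:,0],E[z][:,1]) for z in(.055,.05)),"top5",top(5,c),"top8",top(8,c))
o=get_obs();print(o["torque"])
E
```

```text
301 low5 175.45 low8 176.52 pred .055 175.3 .05 176.4 top5 164.7 top8 166.23
302 low5 175.64 low8 176.8 pred .055 175.5 .05 176.7 top5 161.5 top8 162.62
303 low5 175.91 low8 177.06 pred .055 175.8 .05 176.9 top5 160.9 top8 162.0
304 low5 176.23 low8 177.43 pred .055 176.1 .05 177.2 top5 160.93 top8 162.15
305 low5 176.47 low8 177.56 pred .055 176.3 .05 177.4 top5 161.05 top8 162.43
306 low5 176.72 low8 177.81 pred .055 176.6 .05 177.7 top5 161.16 top8 162.66
307 low5 176.93 low8 178.06 pred .055 176.8 .05 177.9 top5 161.39 top8 163.07
308 low5 177.27 low8 178.41 pred .055 177.1 .05 178.2 top5 161.65 top8 163.3
309 low5 177.54 low8 178.61 pred .055 177.3 .05 178.5 top5 161.96 top8 163.48
310 low5 177.67 low8 178.79 pred .055 177.6 .05 178.7 top5 162.15 top8 163.7
321 low5 180.56 low8 181.63 pred .055 180.4 .05 181.5 top5 164.83 top8 165.47
322 low5 180.74 low8 181.86 pred .055 180.6 .05 181.8 top5 165.1 top8 165.62
323 low5 180.92 low8 182.04 pred .055 180.9 .05 182.0 top5 165.39 top8 166.3
324 low5 181.26 low8 182.42 pred .055 181.2 .05 182.3 top5 165.63 top8 166.61
325 low5 181.55 low8 182.61 pred .055 181.4 .05 182.6 top5 165.85 top8 166.92
326 low5 181.84 low8 182.89 pred .055 181.7 .05 182.8 top5 166.11 top8 167.12
327 low5 181.98 low8 183.04 pred .055 181.9 .05 183.1 top5 166.39 top8 167.4
328 low5 182.31 low8 183.41 pred .055 182.2 .05 183.3 top5 166.62 top8 167.57
329 low5 182.55 low8 183.63 pred .055 182.4 .05 183.6 top5 166.85 top8 167.8
330 low5 182.61 low8 183.8 pred .055 182.7 .05 183.8 top5 167.06 top8 168.07
331 low5 182.94 low8 184.1 pred .055 182.9 .05 184.1 top5 167.25 top8 168.35
332 low5 183.12 low8 184.3 pred .055 183.2 .05 184.4 top5 167.51 top8 168.6
333 low5 183.0 low8 183.67 pred .055 183.5 .05 184.6 top5 167.98 top8 169.36
334 low5 181.75 low8 181.65 pred .055 183.6 .05 184.6 top5 177.58 top8 177.86
[-0.4997  1.9551  0.0088]
```

The lower edge dropped evenly by 1.1 px, about 5 mm, along the whole length and lies on the z=.050 line. The seam is closed and level, so I'm handing in.

```bash
python3 -c "
from workcell import *
print(hand_in())"
```

```text
the job is handed in; nothing more can be done
None
```

I shut the steriliser door, fitted the red cover nose to blade on the medium cradle's dowels, and handed the job in at about 25.5 s still gripping it and pressing with about 23 N; the pictures show the seam closed and level, but hand-in gave no verdict.

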